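# Hang the flange spacer rings on the hook in size order

## Task

The vessel spacer rings are kept on the hook in order of size, and the big steel one already hangs at the back, by the post. Take the white ring out of the green rack and hang it on the hook in front of the steel one, then hang the smaller orange ring in front of the white. Leave all three hanging free by their bores on the bar and still, the white and the orange with their tabs up; white goes on first.

Things in the scene. Friction and masses are not known exactly. Their poses are not given: they have to be found in the camera images.
- white_ring_centre (a point): White spacer ring on edge: outer dia 94, bore 58, 10 thick (mm), 100 g, loose in a slot of the low green rack (plates 52 apart, 152 tall at most). Point: bore middle; x: bore axis, z: up to the tab. Tab on top 26 wide (along y), 46 tall, its middle 70 above the point; free room beside its edges. Weighted foot, underside 49 below. Faces alike.
- orange_ring_centre (a point): Orange spacer ring on edge: outer dia 80, bore 48, 10 thick (mm), 70 g, loose in a slot of the low green rack (plates 52 apart, 152 tall at most). Point: bore middle; x: bore axis, z: up to the tab. Tab on top 26 wide (along y), 46 tall, its middle 63 above the point; free room beside its edges. Weighted foot, underside 42 below. Faces alike.
- steel_ring_centre (a point): Bare steel spacer ring, outer dia 112, bore 68, 10 mm thick, 0.5 kg, hanging loose on the hook by the post, its tab up to 102 mm above this point. Point: bore middle; x: bore axis, z: up to the tab.
- hook_seat (a point): Hook: fixed level red bar 12 wide, 10 thick, 145 long (mm), top face 210 above the table. Point: on the top face, half-way along. x: along the bar to its post, whose face is 70 away and which ends level with the bar's top. At the free end (-x), 70 to 77 away, a lip rises 10 over the top face. A ring passes over the lip, bar through its bore, then is lowered till the bore's top rests on the bar.

How it is judged (in metres and radians):
On the way, in this order (a step that is already met when the one before it is completed fails the run):
1. the white ring hangs on the hook by its bore, released, while the orange one is not yet there (x of white_ring_centre in the frame of hook_seat between -0.07 and 0.07 m and y of white_ring_centre in the frame of hook_seat between -0.02 and 0.02 m and z of white_ring_centre in the frame of hook_seat between -0.036 and -0.02 m and angle between white_ring_centre's own z axis and vertical below 0.26 rad and contact force between the fingers and white_ring below 0.1 N and not ((x of orange_ring_centre in the frame of hook_seat between -0.07 and 0.07 m and y of orange_ring_centre in the frame of hook_seat between -0.02 and 0.02 m and z of orange_ring_centre in the frame of hook_seat between -0.031 and -0.015 m and angle between orange_ring_centre's own z axis and vertical below 0.26 rad))), for 0.2 s.
2. the orange ring hangs on the hook too, released, in front of the white (x of white_ring_centre in the frame of hook_seat between -0.07 and 0.07 m and y of white_ring_centre in the frame of hook_seat between -0.02 and 0.02 m and z of white_ring_centre in the frame of hook_seat between -0.036 and -0.02 m and angle between each of white_ring_centre, orange_ring_centre's own z axis and vertical below 0.26 rad and x of orange_ring_centre in the frame of hook_seat between -0.07 and 0.07 m and y of orange_ring_centre in the frame of hook_seat between -0.02 and 0.02 m and z of orange_ring_centre in the frame of hook_seat between -0.031 and -0.015 m and contact force between the fingers and orange_ring below 0.1 N and ((x of white_ring_centre in the frame of hook_seat above -0.056 m and x of orange_ring_centre in the frame of hook_seat below -0.056 m) or (x of white_ring_centre in the frame of hook_seat above -0.048 m and x of orange_ring_centre in the frame of hook_seat below -0.048 m) or (x of white_ring_centre in the frame of hook_seat above -0.04 m and x of orange_ring_centre in the frame of hook_seat below -0.04 m) or (x of white_ring_centre in the frame of hook_seat above -0.032 m and x of orange_ring_centre in the frame of hook_seat below -0.032 m) or (x of white_ring_centre in the frame of hook_seat above -0.024 m and x of orange_ring_centre in the frame of hook_seat below -0.024 m) or (x of white_ring_centre in the frame of hook_seat above -0.016 m and x of orange_ring_centre in the frame of hook_seat below -0.016 m) or (x of white_ring_centre in the frame of hook_seat above -0.008 m and x of orange_ring_centre in the frame of hook_seat below -0.008 m) or (x of white_ring_centre in the frame of hook_seat above 0 m and x of orange_ring_centre in the frame of hook_seat below 0 m) or (x of white_ring_centre in the frame of hook_seat above 0.008 m and x of orange_ring_centre in the frame of hook_seat below 0.008 m) or (x of white_ring_centre in the frame of hook_seat above 0.016 m and x of orange_ring_centre in the frame of hook_seat below 0.016 m) or (x of white_ring_centre in the frame of hook_seat above 0.024 m and x of orange_ring_centre in the frame of hook_seat below 0.024 m) or (x of white_ring_centre in the frame of hook_seat above 0.032 m and x of orange_ring_centre in the frame of hook_seat below 0.032 m) or (x of white_ring_centre in the frame of hook_seat above 0.04 m and x of orange_ring_centre in the frame of hook_seat below 0.04 m) or (x of white_ring_centre in the frame of hook_seat above 0.048 m and x of orange_ring_centre in the frame of hook_seat below 0.048 m) or (x of white_ring_centre in the frame of hook_seat above 0.056 m and x of orange_ring_centre in the frame of hook_seat below 0.056 m))), for 0.2 s.
At the end, for the whole second after the job is handed in: All three rings hang by their bores on the bar between lip and post (bore middles 25-41, 20-36, 15-31 mm below its top: steel, white, orange), within 20 mm sideways, white and orange tabs up within 15 deg, orange nearer the free end than white, released, slower than 50 mm/s (all of step 2 and x of steel_ring_centre in the frame of hook_seat between -0.07 and 0.07 m and y of steel_ring_centre in the frame of hook_seat between -0.02 and 0.02 m and z of steel_ring_centre in the frame of hook_seat between -0.041 and -0.025 m and contact force between the fingers and steel_ring below 0.1 N and linear speed of each of steel_ring, white_ring, orange_ring below 0.05 m/s and contact force between the fingers and white_ring below 0.1 N); the robot touches nothing.
It also fails if it takes over 69 s, if anything falls off the work surface, if the arm or the gripper's body presses on something with over 40 N, if the wrist force passes 120 N, or if a joint passes its speed limit or range.

## Robot

A 7-joint arm with a two-finger parallel gripper is mounted at the origin on the work surface. World frame = base frame: x ahead of the robot, y to its left, z up, the work surface at z = 0. Lengths are in mm, angles in rad, forces in N, time in s.
With the tool pointing down it reaches from about 400 to 875 mm from the base axis. Payload 4.4 kg.
Tool frame: the origin (TCP) lies at the very end of the fingers, on their centre line; the grasp point (between the pads) lies 19 mm behind it; y points along the fingers, x is the direction in which the jaws open and shut, and the axes are right-handed (so a half turn about y gives the same grasp; the last joint's range is limited). The gripper opens to 85 mm and grips with 20 to 120 N. Pads are 22 mm wide; open, the fingers measure 114 mm over their backs; the gripper's body (76 mm by 85 mm) begins 54 mm behind the grasp point. The pads swing forward as they close: fully open they stand 13 mm farther back than shut.
Start: joints at [1.209, 0.628, 0.038, 1.517, -0.027, 0.996, -0.02], TCP at [189.508, -621.776, 192.313] pointing down, gripper open.
Joint ranges: [-3.06, 3.06], [-0.37, 2.12], [-1.25, 1.32], [0.18, 2.47], [-1.1, 4.24], [0.23, 1.98], [-2.94, 2.94]. Speed limits (rad/s): [2.57, 2.57, 3.14, 3.14, 3.14, 3.14, 3.14].

## Interface

Orientations are given as [roll, pitch, yaw] about the fixed x, y, z axes, in that order (R = Rz(yaw) Ry(pitch) Rx(roll)).
In Python, from cell import readout, eyes, finish_job gives the robot as it stands. The module is installed in compiled form; this text tells all that it offers.
- The arm moves only by the tool apply_moves, never from a script. Its argument "commands" is a list that holds one entry, the list of rows, each a list of 6 numbers: the shift along the tool's x, y, z in units of 0.04 m (1.0 is 0.04 m), then the turn, a rotation vector about the tool's x, y, z in units of 5 degrees (1.0 is 5 degrees). A call has 1 to 8 rows; each row shifts and turns the pose as measured when the row begins, along the tool's axes as they then stand; what a row does not reach is not made up. A row lasts 1/12 s, in which the tool goes at most 41.7 mm and 7.16 degrees, less where a joint would pass 70% of its speed; a pose out of reach is approached as far as the arm can. A call with a number of a shift or a turn outside -1 to 1 is refused whole. A call with a gripper value outside its range is refused whole. "claw" is the finger opening in mm, from 0 to 85.4, set as the call begins (left out, the last holds). The fingers move at their own pace and stop on an object; the grip force is fixed at half the most. Time passes only in rows, so rows that do not move let the fingers close. It gives the time, the measured TCP pose, the force and the opening at its end, in the units of the state.
- readout.read_state(): the state, without advancing time (a new reading comes with each control period).
- eyes.get_image(name): name is "side" or "top"; returns a dict with "image" (384x512x3 uint8, red, green, blue), "mtx" (3x3 intrinsics, pixels), "rvec" (rotation vector, rad) and "tvec" (3), from world to camera coordinates, as OpenCV has them. Camera axes: x right, y down, z forward; pixel columns grow to the right and rows downward; lengths in mm; the calibration is good to about 2 mm. A picture is of the moment at which its call begins. There is no depth.
- finish_job(): hands the job in, once; it reports no verdict.
The state is a dict: "clock": time; "qpos": joint angles; "qd": joint speeds; "tau": joint torques, N m; "eef_pos": TCP position; "tool_rot": TCP orientation; "force": force on the tool from outside, world axes, zero at the start; "torque": the same for the moment, N m; "width": finger opening in mm.
Only numpy, scipy, OpenCV 4.12 (cv2) and the standard library are available. Lean on these libraries where they do the work, as an engineer would, in place of code of your own. Each camera call takes 0.05 s, during which the arm holds its last target. There are 200 camera calls.

## Working session

There is one attempt and no reset: what is moved stays moved. The work goes in short steps, Python scripts to look and compute and a tool call to move; the robot and the scene stay as the last step left them, time stands still between calls to the robot, and variables do not carry over. Pictures are saved under pics/ and viewed, about 8 in all and at most 12, crops included, and the job is handed in when it is done.

Besides the shell and the picture viewer there is one more tool, called after "Emit:" by a JSON object that holds its "method" and its "body". apply_moves: Moves the arm, as the interface text tells. Shifts and turns lie within -1 to 1; 1 stands for 0.04 m of shift or 5 degrees of turn. Its arguments: {"type":"object","properties":{"commands":{"type":"array"},"claw":{"type":"number"}},"required":["commands"]}

```bash
mkdir -p pics; cat > h.py <<'E'
import numpy as np, cv2
from cell import readout, eyes, finish_job
def cam(n):
    d=eyes.get_image(n); R=cv2.Rodrigues(np.array(d['rvec'],float))[0]; t=np.array(d['tvec'],float).ravel()
    return d['image'],np.array(d['mtx'],float),R,t
def ray(c,uv):
    _,K,R,t=c; o=-R.T@t; v=R.T@np.linalg.inv(K)@np.array([uv[0],uv[1],1.]); return o,v/np.linalg.norm(v)
def plane(c,uv,z):
    o,v=ray(c,uv); return o+v*(z-o[2])/v[2]
def tri(c1,a,c2,b):
    o1,v1=ray(c1,a);o2,v2=ray(c2,b); s=np.linalg.lstsq(np.c_[v1,-v2],o2-o1,rcond=None)[0]
    p,q=o1+s[0]*v1,o2+s[1]*v2; return (p+q)/2,np.linalg.norm(p-q)
def proj(c,p):
    _,K,R,t=c; q=K@(R@np.array(p,float)+t); return q[:2]/q[2]
E
python3 - <<'E'
from h import *
s=readout.read_state(); print({k:np.round(v,3) for k,v in s.items()})
for n in('side','top'):
    c=cam(n); print(n,np.round(-c[2].T@c[3]),c[1][0,0],np.round(c[2],2).tolist()); cv2.imwrite(f'pics/{n}0.png',cv2.resize(c[0][:,:,::-1],(800,600),interpolation=cv2.INTER_CUBIC))
E
```

```text
{'clock': np.float64(0.0), 'qpos': array([ 1.209,  0.629,  0.038,  1.518, -0.027,  0.996, -0.02 ]), 'qd': array([ 0.001,  0.001,  0.   , -0.   ,  0.   ,  0.002, -0.001]), 'tau': array([-0.0000e+00, -5.6340e+01,  1.2260e+00, -1.9344e+01,  1.1000e-02,
        1.1000e-02, -0.0000e+00]), 'eef_pos': array([ 189.293, -621.084,  191.379]), 'tool_rot': array([-1.571,  0.002, -1.275]), 'force': array([ 0.514, -0.242,  0.196]), 'torque': array([-0.027,  0.001,  0.016]), 'width': np.float64(85.402)}
side [ 77. 492. 684.] 410.9435736402666 [[-0.68, -0.73, -0.01], [-0.43, 0.41, -0.8], [0.59, -0.54, -0.6]]
top [ 442.   13. 1034.] 370.3503318464488 [[-0.02, -1.0, -0.01], [-0.99, 0.02, -0.14], [0.14, 0.0, -0.99]]
```

View pics/side0.png

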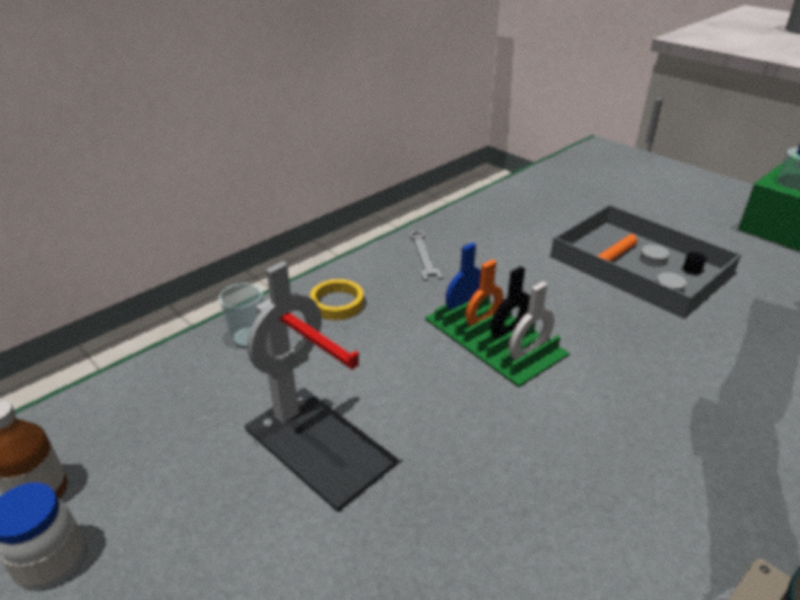

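View pics/top0.png

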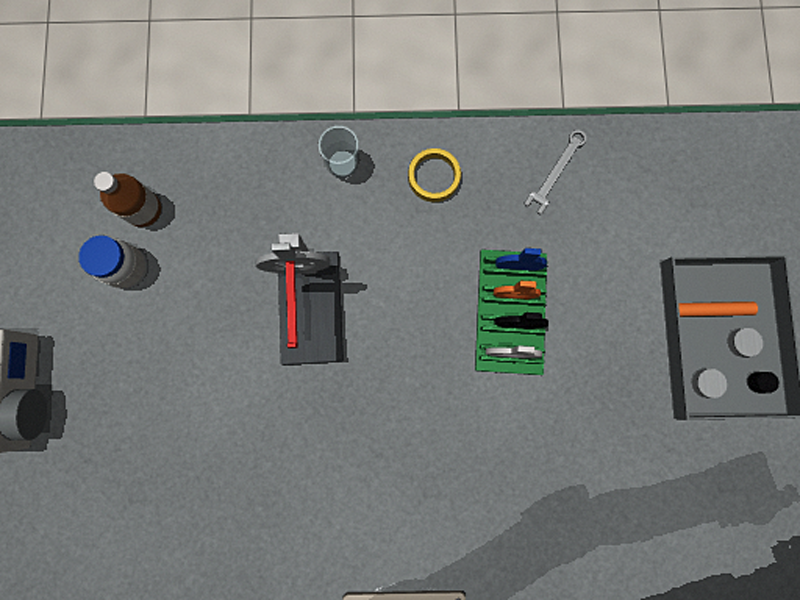

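Side view (800-px scale): bar from (283,318) to (355,360), white tab at (540,290), orange tab at (488,268). Top view: bar from (290,262) to (292,347), orange tab at (530,288), white tab at (527,350). The bar and the bore axes run roughly along world x. Next I'll take enlarged crops.

```bash
python3 - <<'E'
from h import *
im={n:cam(n)[0][:,:,::-1] for n in('side','top')}
def cr(n,u,v):
    a=cv2.resize(im[n][v:v+75,u:u+100],(400,300),interpolation=cv2.INTER_NEAREST).copy()
    for i in range(0,100,10): cv2.line(a,(i*4,0),(i*4,6 if i%50 else 14),(255,255,0),1)
    for i in range(0,75,10): cv2.line(a,(0,i*4),(6 if i%50 else 14,i*4),(255,255,0),1)
    return a
m=np.vstack([np.hstack([cr('side',270,153),cr('top',290,160)]),np.hstack([cr('side',155,165),cr('top',150,150)])])
cv2.imwrite('pics/crop1.png',m)
E
```

```text
(no output)
```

View pics/crop1.png

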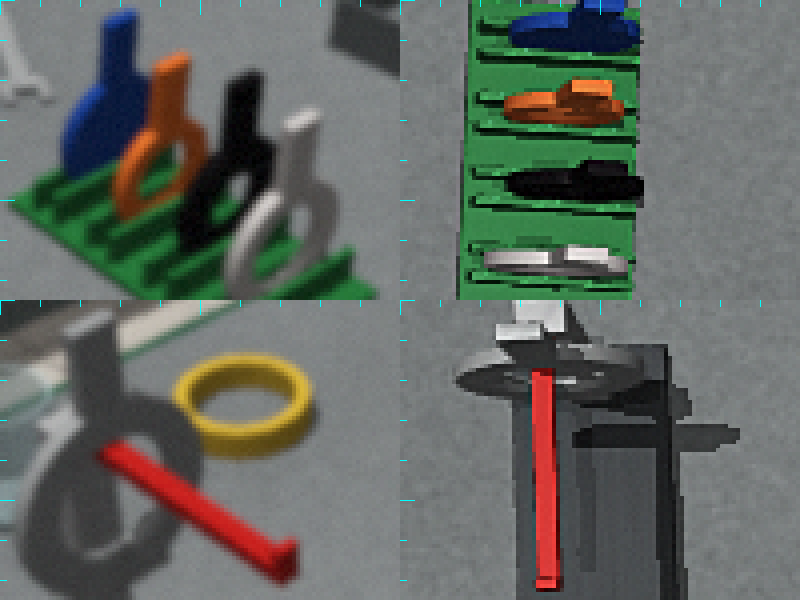

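Crops (native pixels): the white tab top is at side (345.2,181.2) and top (337,223.7). The orange tab top is at side (312.5,167.2) and top (338.2,181.7). The lip is at side (227.5,225.7) and top (187,220). Now I'll triangulate, and use masks for the bar and ring yaw.

```bash
python3 - <<'E'
from h import *
S,T=cam('side'),cam('top')
for n,a,b in(('wtab',(345.2,181.2),(337,223.7)),('otab',(312.5,167.2),(338.2,181.7)),('lip',(227.5,225.7),(187,220.))):
    p,e=tri(S,a,T,b); print(n,p.round(1),round(e,1))
# lateral sight on known plane heights
hsv=cv2.cvtColor(T[0],cv2.COLOR_RGB2HSV)
red=((hsv[...,0]<6)|(hsv[...,0]>174))&(hsv[...,1]>150)&(hsv[...,2]>90); red[:150]=0;red[:,:150]=0;red[:,250:]=0
v,u=np.nonzero(red); P=np.array([plane(T,x,210) for x in zip(u+0.0,v+0.0)])
print('bar x',P[:,0].min(),P[:,0].max())
for lo in range(int(P[:,0].min()),int(P[:,0].max()),20):
    q=P[(P[:,0]>=lo)&(P[:,0]<lo+20)]; print(lo,q[:,1].mean().round(1),q[:,1].min().round(1),q[:,1].max().round(1))
vx,vy,_,_=cv2.fitLine(P[:,:2].astype(np.float32),cv2.DIST_L2,0,.01,.01).ravel(); print('bar yaw',np.degrees(np.arctan(vy/vx)))
# top-view slopes: white ring / orange ring tab front edges, tri'd in plane z 150
for n,a,b,z in(('w top-face far edge',(566/4,248/4),(610/4,249/4),150),('w near',(566/4,260/4),(610/4,262/4),150),('o far',(572/4,80/4),(615/4,81/4),140),('o near',(572/4,93/4),(613/4,95/4),140)):
    A=plane(T,(190+a[0],160+a[1]),z);B=plane(T,(190+b[0],160+b[1]),z); print(n,np.round(A-B,1),A.round(),B.round())
# rack plate left/right edges yaw
g=(hsv[...,0]>50)&(hsv[...,0]<80)&(hsv[...,1]>100); g[:150]=0; g[260:]=0
c=max(cv2.findContours(g.astype(np.uint8),0,1)[0],key=cv2.contourArea); print(cv2.minAreaRect(c))
E
```

```text
wtab [ 497.  -193.5  151.3] 1.0
otab [ 601.3 -205.3  136.1] 1.7
lip [506.2 151.2 217. ] 2.6
bar x 505.40132634999105 628.5181465140738
505 154.5 148.9 160.1
525 155.5 148.9 160.2
545 155.8 151.3 160.3
565 156.2 151.4 162.7
585 157.9 151.4 162.9
605 158.4 153.8 163.0
625 158.0 153.9 163.0
bar yaw 2.1443012
w top-face far edge [ 1.1 26.1  0. ] [ 501. -181.  150.] [ 500. -207.  150.]
w near [ 1.7 26.1  0. ] [ 494. -181.  150.] [ 492. -207.  150.]
o far [ 1.2 26.3  0. ] [ 604. -192.  140.] [ 603. -219.  140.]
o near [ 1.7 25.   0. ] [ 596. -192.  140.] [ 595. -217.  140.]
((327.3218688964844, 199.45286560058594), (43.84494400024414, 78.09754943847656), 2.2906100749969482)
```

Checks: tab tops at 151 and 136 mm (expected ≤152, and 14 mm apart), lip at 217 (expected 220), tab widths 26. All are consistent. Ring yaw is about -3°, bar yaw about +2°. I'll start moving.

```bash
cat >> h.py <<'E'
from scipy.spatial.transform import Rotation as Ro
def go(p,yaw,roll=-90):
    s=readout.read_state(); R=Ro.from_euler('xyz',s['tool_rot'])
    G=Ro.from_euler('xyz',[roll,0,yaw],degrees=True); d=np.array(p)-s['eef_pos']
    print('t',round(float(s['clock']),2),'pos',np.round(s['eef_pos'],1),'rot',np.round(np.degrees(s['tool_rot']),1),'w',round(float(s['width']),1),'F',np.round(s['force'],1))
    print('shift units',np.round(R.inv().apply(d)/40,2),'turn units',np.round((R.inv()*G).as_rotvec(degrees=True)/5,2))
E
echo
```

Emit:
{"method": "apply_moves", "body": {"commands": [[[-0.5,0,0.7,0,1,0],[-0.5,0,0.7,0,1,0],[-0.6,0,0.7,0,1,0],[-0.7,0,0.6,0,1,0],[-0.8,0,0.55,0,0,0],[-0.8,0,0.55,0,0,0],[-0.8,0,0.55,0,0,0],[-0.8,0,0.55,0,0,0]]], "claw": 85}}

```text
clock: 0.97
eef_pos: [376.2, -394.6, 189.3]
tool_rot: [-1.575, -0.008, -1.665]
force: [0.4, -1.4, -0.2]
width: 85.0
```

```bash
python3 -c "
from h import *
go([497,-193.5,195],-93)"
```

```text
t 0.97 pos [ 376.2 -394.6  189.3] rot [-90.3  -0.4 -95.4] w 85.0 F [ 0.4 -1.4 -0.2]
shift units [-5.29 -0.19  2.53] turn units [ 0.06 -0.48  0.09]
```

Emit:
{"method": "apply_moves", "body": {"commands": [[[-0.8,-0.1,0.38,0,-0.45,0.1],[-0.8,-0.1,0.38,0,0,0],[-0.8,0,0.38,0,0,0],[-0.8,0,0.38,0,0,0],[-0.8,0,0.38,0,0,0],[-0.8,0,0.38,0,0,0],[-0.2,0,0.1,0,0,0],[0,0,0,0,0,0]]]}}

```text
clock: 1.63
eef_pos: [494.4, -179.6, 198.2]
tool_rot: [-1.569, 0.006, -1.607]
force: [0.3, -0.6, -0.8]
width: 84.7
```

```bash
python3 -c "
from h import *
go([497,-193.5,195],-93)"
```

```text
t 1.63 pos [ 494.4 -179.6  198.2] rot [-89.9   0.3 -92.1] w 84.7 F [ 0.3 -0.6 -0.8]
shift units [0.35 0.08 0.08] turn units [-0.02  0.19 -0.06]
```

Emit:
{"method": "apply_moves", "body": {"commands": [[[0.35,0.3,0.08,0,0.15,0],[0,0.4,0,0,0,0],[0,0,0,0,0,0]]]}}

```text
clock: 1.88
eef_pos: [497.8, -194.4, 170.4]
tool_rot: [-1.567, 0.004, -1.617]
force: [-0.9, -0.3, -0.1]
width: 85.3
```

```bash
cat > look.py <<'E'
from h import *
import sys
def look(name,boxes):
    im={n:cam(n)[0][:,:,::-1] for n in('side','top')}
    cv2.imwrite(f'pics/{name}.png',np.hstack([cv2.resize(im[n][v:v+100,u:u+100],(400,400),interpolation=cv2.INTER_CUBIC) for n,u,v in boxes]))
E
python3 -c "
from look import *
go([497,-193.5,110],-93)
look('a1',[('side',290,130),('top',290,160)])"
```

```text
t 1.88 pos [ 497.8 -194.4  170.4] rot [-89.8   0.3 -92.7] w 85.3 F [-0.9 -0.3 -0.1]
shift units [-0.02  1.51 -0.03] turn units [-0.04  0.07 -0.05]
```

View pics/a1.png

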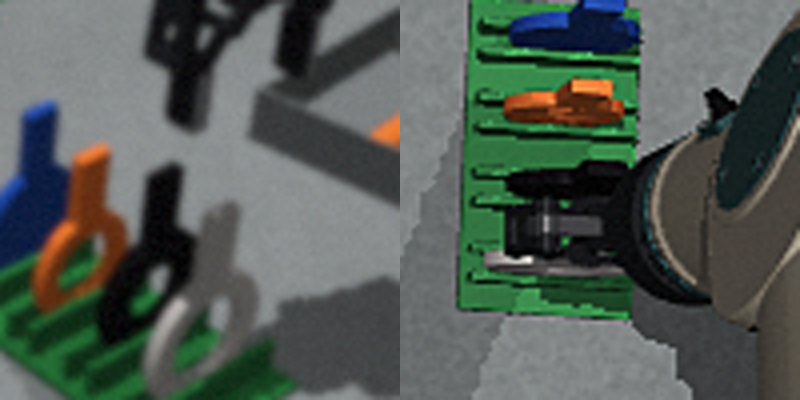

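Side crop: finger tips are at about (190,125) and (297,72), tab top at (222,208). I'll check where the calibrated TCP projects.

```bash
python3 -c "
from h import *
S,T=cam('side'),cam('top')
f=lambda c,p,u,v:((proj(c,p)-[u,v])*4).round()
for z in(170,183):
  for dy in(-43,0,43): print(z,dy,f(S,[497.8,-194.4+dy,z],290,130),f(T,[497.8,-194.4+dy,z],190,160))
print(f(S,[497,-193.5,151.3],290,130))
"
```

```text
170 -43 [270. 148.] [670. 249.]
170 0 [226. 176.] [596. 251.]
170 43 [179. 206.] [523. 252.]
183 -43 [274. 129.] [677. 248.]
183 0 [229. 157.] [602. 249.]
183 43 [181. 187.] [527. 250.]
[222. 205.]
```

The fingers appear about 15 px higher in the side view than predicted. The jaws straddle the tab with wide room, so I'll descend part way and look closer.

Emit:
{"method": "apply_moves", "body": {"commands": [[[0,0.5,0,0,0,0],[0,0.3,0,0,0,0],[0,0,0,0,0,0],[0,0,0,0,0,0]]]}}

```text
clock: 2.42
eef_pos: [502.2, -197.8, 144.5]
tool_rot: [-1.555, 0.001, -1.62]
force: [0.5, 0.5, -0.1]
width: 85.3
```

```bash
python3 -c "
from look import *
go([497,-193.5,110],-93)
S,T=cam('side'),cam('top')
a=cv2.resize(S[0][120:220,280:400,::-1],(720,600),interpolation=cv2.INTER_CUBIC)
s=readout.read_state()['eef_pos']
for dz,col in((0,(0,255,255)),(13,(255,255,0))):
  for dy in(-43,0,43):
    q=(proj(S,s+[0,dy,dz])-[280,120])*6; cv2.circle(a,tuple(int(i) for i in q),4,col,-1)
cv2.imwrite('pics/a2.png',a)"
```

```text
t 2.42 pos [ 502.2 -197.8  144.5] rot [-89.1   0.  -92.8] w 85.3 F [ 0.5  0.5 -0.1]
shift units [-0.1   0.86 -0.15] turn units [-0.18  0.03 -0.01]
```

View pics/a2.png

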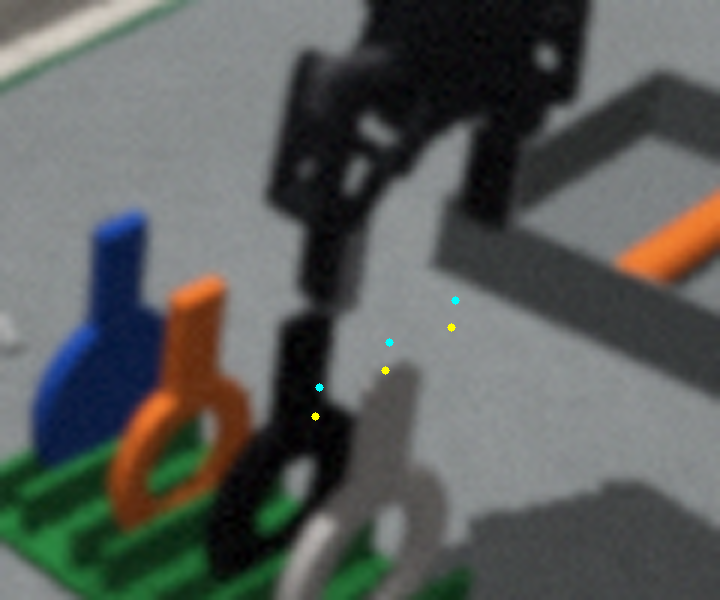

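```bash
python3 -c "
from look import *
go([497,-193.5,110],-93)
T=cam('top')
a=cv2.resize(T[0][150:250,290:410,::-1],(720,600),interpolation=cv2.INTER_CUBIC)
s=readout.read_state()['eef_pos']
for dz,col in((13,(0,255,255)),(52,(255,255,0))):
  for dy in(-50,0,50):
    q=(proj(T,s+[0,dy,dz])-[290,150])*6; cv2.circle(a,tuple(int(i) for i in q),4,col,-1)
cv2.imwrite('pics/a3.png',a)"
```

```text
t 2.52 pos [ 502.5 -197.8  144.8] rot [-89.    0.  -92.8] w 85.4 F [ 0.4  1.2 -0.4]
shift units [-0.1   0.87 -0.16] turn units [-0.19  0.04 -0.  ]
```

View pics/a3.png

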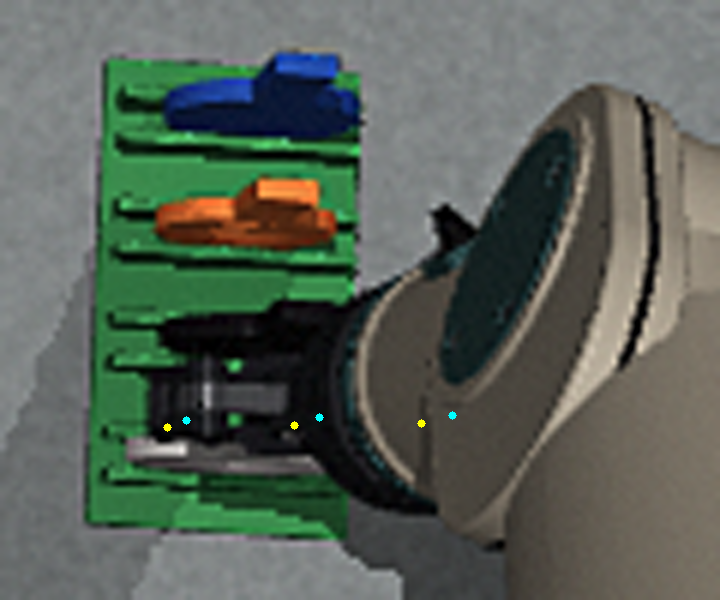

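The top view puts the fingers at the right x and y, with the left finger around (177,407). So the mismatch is in height: the tips look about 40 mm above the reported TCP. I'll go to reported z=110 carefully, watching force, then look at the side view again.

Emit:
{"method": "apply_moves", "body": {"commands": [[[-0.1,0.3,-0.15,-0.19,0,0],[0,0.3,0,0,0,0],[0,0.3,0,0,0,0],[0,0,0,0,0,0]]]}}

```text
clock: 2.9
eef_pos: [498.1, -192.8, 108.9]
tool_rot: [-1.568, -0.001, -1.62]
force: [-1.2, 0.3, -0.1]
width: 85.1
```

```bash
cat >> look.py <<'E'
def over(name,cn,u,v,dy=43,dz=(0,13)):
    S=cam(cn); a=cv2.resize(S[0][v:v+100,u:u+120,::-1],(720,600),interpolation=cv2.INTER_CUBIC); s=readout.read_state()['eef_pos']
    for z,col in zip(dz,((0,255,255),(255,255,0))):
        for y in(-dy,0,dy): cv2.circle(a,tuple(int(i) for i in (proj(S,s+[0,y,z])-[u,v])*6),3,col,-1)
    cv2.imwrite(f'pics/{name}.png',a)
E
python3 -c "
from look import *
go([497,-193.5,110],-93)
over('a4','side',280,130)"
```

```text
t 2.9 pos [ 498.1 -192.8  108.9] rot [-89.8  -0.  -92.8] w 85.1 F [-1.2  0.3 -0.1]
shift units [ 0.02 -0.03 -0.03] turn units [-0.03  0.04  0.01]
```

View pics/a4.png

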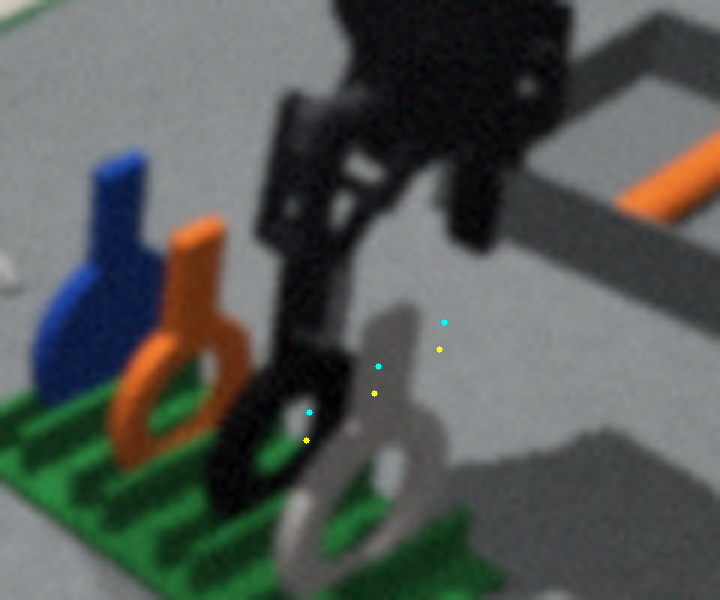

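The right finger tip is at (475,250) and the predicted point at (444,322), so the tips still look about 30 mm higher than the TCP reading. I'll track the right finger tip numerically, half close the jaws clear of the tab, and compare.

```bash
cat >> look.py <<'E'
def tip(x=None):
    S=cam('side'); s=readout.read_state(); g=cv2.cvtColor(S[0],cv2.COLOR_RGB2GRAY); m=(g<45).astype(np.uint8)
    n,l,st,ce=cv2.connectedComponentsWithStats(m)
    # right finger: lowest dark pixels in columns 348..372 joined to the gripper
    w=l==l[140,355]; v,u=np.nonzero(w&(np.arange(512)[None]>346)); k=v>v.max()-3
    px=np.array([u[k].mean(),v.max()]); h=s['width']/2+6
    o,d=ray(S,px); y=s['eef_pos'][1]-h; p=o+d*(y-o[1])/d[1]; q=o+d*(s['eef_pos'][0]-o[0])/d[0]
    print('tip px',px,'w',s['width'].round(1),'at finger y:',p.round(1),'at tool x:',q.round(1),'pred px for tcp z',proj(S,s['eef_pos']-[0,h,0]).round(1))
E
python3 -c "
from look import *
tip()"
```

```text
Traceback (most recent call last):
  File "look.py", line 18, in tip
    print('tip px',px,'w',s['width'].round(1),'at finger y:',p.round(1),'at tool x:',q.round(1),'pred px for tcp z',proj(S,s['eef_pos']-[0,h,0]).round(1))
                          ^^^^^^^^^^^^^^^^
AttributeError: 'float' object has no attribute 'round'
```

Emit:
{"method": "apply_moves", "body": {"commands": [[[0,0,0,0,0,0],[0,0,0,0,0,0],[0,0,0,0,0,0],[0,0,0,0,0,0],[0,0,0,0,0,0],[0,0,0,0,0,0]]], "claw": 45}}

```text
clock: 3.5
eef_pos: [501.0, -194.0, 113.1]
tool_rot: [-1.561, -0.003, -1.62]
force: [-0.8, -0.1, -0.7]
width: 45.1
```

```bash
python3 -c "
from look import *
tip()"
```

```text
Traceback (most recent call last):
  File "look.py", line 18, in tip
    print('tip px',px,'w',s['width'].round(1),'at finger y:',p.round(1),'at tool x:',q.round(1),'pred px for tcp z',proj(S,s['eef_pos']-[0,h,0]).round(1))
                          ^^^^^^^^^^^^^^^^
AttributeError: 'float' object has no attribute 'round'
```

```bash
sed -i "s/s\['width'\].round(1)/round(float(s['width']),1)/" look.py; python3 -c "
from look import *
tip();over('a5','side',280,130,25)"
```

```text
tip px [352.38461538 176.        ] w 45.2 at finger y: [ 498.7 -222.6  151.3] at tool x: [ 500.9 -226.5  148.4] pred px for tcp z [349.4 189. ]
```

View pics/a5.png

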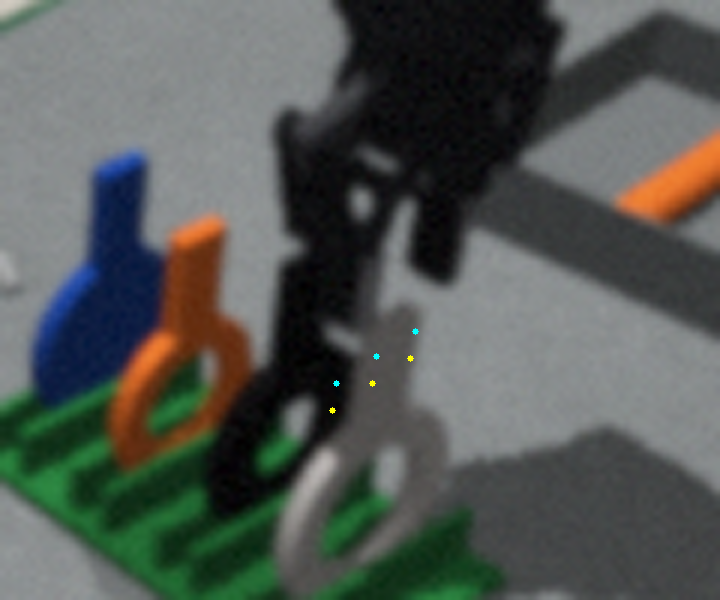

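Tips: right at (437,280), left around (335,320). They sit right beside the tab's top, with x and y correct. Camera height is about 150 against a TCP reading of 113, so the readout sits about 30 mm below the camera heights, and the ring and hook heights agree with the text. I'll go by the cameras and descend with force checks.

Emit:
{"method": "apply_moves", "body": {"commands": [[[0,0.3,-0.1,-0.1,0,0],[0,0.3,0,0,0,0],[0,0.1,0,0,0,0]]], "claw": 58}}

```text
clock: 3.9
eef_pos: [497.5, -194.2, 84.0]
tool_rot: [-1.568, -0.004, -1.62]
force: [0.5, 0.2, -0.2]
width: 58.3
```

```bash
python3 -c "
from look import *
go([497.5,-193.5,77],-93);tip()"
```

```text
t 3.9 pos [ 497.5 -194.2   84. ] rot [-89.9  -0.2 -92.8] w 58.3 F [ 0.5  0.2 -0.2]
shift units [-0.02  0.17 -0.  ] turn units [-0.03  0.04  0.04]
tip px [353.75 184.  ] w 58.4 at finger y: [ 495.4 -229.2  127.1] at tool x: [ 497.  -231.8  125.1] pred px for tcp z [350.7 198.5]
```

Emit:
{"method": "apply_moves", "body": {"commands": [[[0,0.25,0,0,0,0],[0,0.05,0,0,0,0]]]}}

```text
clock: 4.12
eef_pos: [496.7, -194.0, 70.3]
tool_rot: [-1.571, -0.003, -1.62]
force: [-1.7, 0.7, 0.8]
width: 58.2
```

Emit:
{"method": "apply_moves", "body": {"commands": [[[0,0,0,0,0,0],[0,0,0,0,0,0],[0,0,0,0,0,0],[0,0,0,0,0,0],[0,0,0,0,0,0],[0,0,0,0,0,0]]], "claw": 15}}

```text
clock: 4.62
eef_pos: [496.6, -193.8, 69.9]
tool_rot: [-1.571, -0.003, -1.62]
force: [0.2, 0.5, -0.5]
width: 25.2
```

```bash
python3 -c "
from look import *
go([497.5,-193.5,77],-93);tip()"
```

```text
t 4.62 pos [ 496.6 -193.8   69.9] rot [-90.   -0.2 -92.8] w 25.2 F [ 0.2  0.5 -0.5]
shift units [-0.01 -0.18  0.02] turn units [0.   0.04 0.03]
tip px [349.71428571 194.        ] w 25.1 at finger y: [ 491.8 -212.4  108.3] at tool x: [ 496.6 -220.6  101.6] pred px for tcp z [345.9 205.9]
```

It gripped at 25 mm (tab 26). Ring centre ≈ 58 at TCP reading 70, so centre = TCP reading − 12. Lifting.

Emit:
{"method": "apply_moves", "body": {"commands": [[[0,-0.3,0,0,0,0],[0,-0.6,0,0,0,0],[0,-0.7,0,0,0,0],[0,-0.7,0,0,0,0],[0,-0.7,0,0,0,0],[0,-0.5,0,0,0,0],[0,-0.3,0,0,0,0]]]}}

```text
clock: 5.25
eef_pos: [493.8, -192.6, 225.4]
tool_rot: [-1.579, -0.001, -1.62]
force: [-0.0, -0.3, -0.4]
width: 25.1
```

```bash
python3 -c "
from look import *
go([450,153,222],-88)"
```

```text
t 5.25 pos [ 493.8 -192.6  225.4] rot [-90.5  -0.  -92.8] w 25.1 F [-0.  -0.3 -0.4]
shift units [-8.58  0.09 -1.52] turn units [ 0.1  -0.96  0.  ]
```

Emit:
{"method": "apply_moves", "body": {"commands": [[[-0.4,0,-0.15,0.1,-0.15,0],[-0.7,0,-0.2,0,-0.15,0],[-0.7,0,-0.2,0,-0.15,0],[-0.7,0,-0.2,0,-0.15,0],[-0.7,0,-0.2,0,-0.1,0],[-0.7,0,-0.2,0,-0.1,0],[-0.7,0,-0.2,0,-0.1,0],[-0.6,0,-0.1,0,0,0]]]}}

```text
clock: 5.92
eef_pos: [438.6, 14.4, 229.6]
tool_rot: [-1.555, -0.009, -1.553]
force: [1.1, -0.4, -0.7]
width: 25.2
```

```bash
python3 -c "
from look import *
go([450,153,222],-88)"
```

```text
t 5.92 pos [438.6  14.4 229.6] rot [-89.1  -0.5 -89. ] w 25.2 F [ 1.1 -0.4 -0.7]
shift units [-3.46  0.16  0.35] turn units [-0.18 -0.19  0.11]
```

Emit:
{"method": "apply_moves", "body": {"commands": [[[-0.6,0.05,0.1,-0.18,-0.15,0.1],[-0.6,0.05,0.1,0,0,0],[-0.6,0.05,0.1,0,0,0],[-0.6,0,0,0,0,0],[-0.6,0,0,0,0,0],[-0.2,0,0,0,0,0],[0,0,0,0,0,0]]]}}

```text
clock: 6.5
eef_pos: [443.2, 154.4, 224.4]
tool_rot: [-1.57, 0.002, -1.53]
force: [-0.7, -0.7, -0.6]
width: 24.9
```

```bash
python3 -c "
from look import *
go([450,153,222],-88)
S,T=cam('side'),cam('top')
im=[cv2.resize(S[0][140:290,130:330,::-1],(400,300),interpolation=cv2.INTER_CUBIC),cv2.resize(T[0][130:280,120:320,::-1],(400,300),interpolation=cv2.INTER_CUBIC)]
b=cv2.resize(S[0][165:240,155:255,::-1],(400,300),interpolation=cv2.INTER_CUBIC);c=cv2.resize(S[0][190:290,230:330,::-1],(400,300),interpolation=cv2.INTER_CUBIC)
cv2.imwrite('pics/b1.png',np.vstack([np.hstack(im),np.hstack([b,c])]))"
```

```text
t 6.5 pos [443.2 154.4 224.4] rot [-90.    0.1 -87.7] w 24.9 F [-0.7 -0.7 -0.6]
shift units [0.04 0.06 0.17] turn units [-0.01  0.06 -0.03]
```

View pics/b1.png

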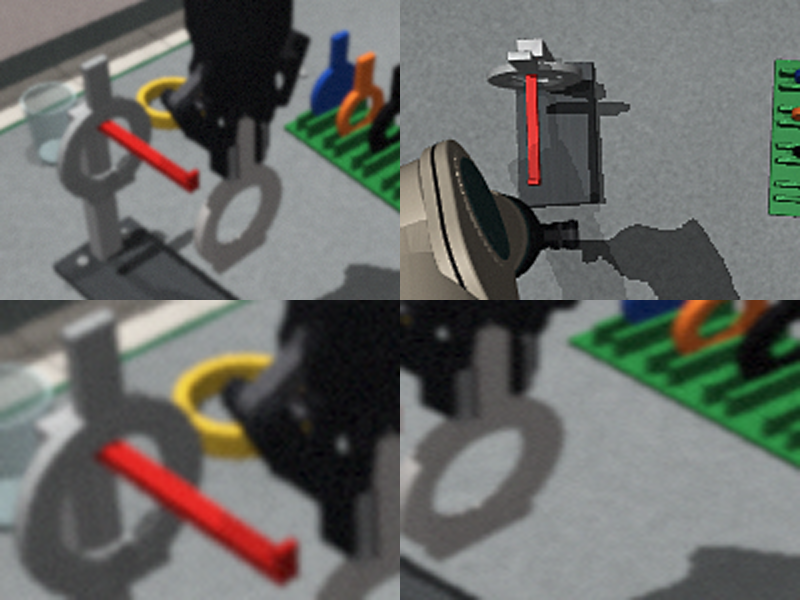

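The ring hangs upright in the jaws, in front of the lip, with its bore centre at native side pixel (250.5,246.5). Views so far: 9. I'll compare with the prediction and work out where the centre must be.

```bash
python3 -c "
from h import *
S=cam('side')
for z in(195,204,212,220): print(z,proj(S,[443.2,154.4,z]).round(1))
o,d=ray(S,(250.5,246.5)); print('ray at y154.4',(o+d*(154.4-o[1])/d[1]).round(1),'at x443',(o+d*(443.2-o[0])/d[0]).round(1))
# bore: hole contour in white ring
g=cv2.cvtColor(S[0],cv2.COLOR_RGB2HSV); print(g[246,250],g[225,262],g[246,235])
for x in (0,10,40,70): print(proj(S,[508+x,153.5+.037*x,210]).round(1))
"
```

```text
195 [250.2 254. ]
204 [250.2 250.1]
212 [250.1 246.6]
220 [250.1 243.1]
ray at y154.4 [442.3 154.4 212.9] at x443 [443.2 153.6 211.7]
[ 95  10 156] [30  3 85] [ 12   9 141]
[225.2 228.7]
[221.4 226.1]
[210.3 218.6]
[199.7 211.4]
```

The bore centre measures 212–213 high, matching the prediction of 212.4. Threading the bar in two steps.

Emit:
{"method": "apply_moves", "body": {"commands": [[[0.04,0.06,0.4,0,0,0],[0.02,0,0.5,0,0,0],[0,0,0.5,0,0,0]]]}}

```text
clock: 6.9
eef_pos: [496.9, 144.6, 222.2]
tool_rot: [-1.575, -0.002, -1.54]
force: [-0.4, 0.1, -0.8]
width: 25.2
```

```bash
python3 -c "
from look import *
go([598,157,221],-88)"
```

```text
t 6.9 pos [496.9 144.6 222.2] rot [-90.3  -0.1 -88.2] w 25.2 F [-0.4  0.1 -0.8]
shift units [-0.23  0.02  2.54] turn units [ 0.05 -0.04  0.03]
```

Emit:
{"method": "apply_moves", "body": {"commands": [[[-0.2,0,0.1,0,0,0],[-0.05,0,0.4,0,0,0],[0,0,0.5,0,0,0],[0,0,0.5,0,0,0]]]}}

```text
clock: 7.23
eef_pos: [558.4, 148.2, 221.9]
tool_rot: [-1.577, -0.006, -1.551]
force: [-0.1, 0.9, -0.8]
width: 25.5
```

```bash
python3 -c "
from look import *
go([598,157,221],-88)"
```

```text
t 7.23 pos [558.4 148.2 221.9] rot [-90.4  -0.4 -88.9] w 25.5 F [-0.1  0.9 -0.8]
shift units [-0.2   0.01  0.99] turn units [ 0.08 -0.17  0.07]
```

Emit:
{"method": "apply_moves", "body": {"commands": [[[-0.2,0,0.3,0.08,-0.15,0.05],[-0.1,0,0.4,0,0,0],[-0.05,0,0.25,0,0,0],[0,0,0,0,0,0]]]}}

```text
clock: 7.57
eef_pos: [600.5, 155.8, 220.9]
tool_rot: [-1.57, -0.006, -1.549]
force: [-0.4, 0.6, -1.7]
width: 25.2
```

```bash
python3 -c "
from look import *
go([598,157,194],-88)"
```

```text
t 7.57 pos [600.5 155.8 220.9] rot [-90.   -0.3 -88.7] w 25.2 F [-0.4  0.6 -1.7]
shift units [-0.04  0.67 -0.06] turn units [-0.01 -0.15  0.06]
```

Emit:
{"method": "apply_moves", "body": {"commands": [[[-0.04,0.3,-0.06,0,-0.1,0],[0,0.25,0,0,0,0],[0,0.05,0,0,0,0],[0,0,0,0,0,0]]]}}

```text
clock: 7.9
eef_pos: [596.0, 152.1, 195.6]
tool_rot: [-1.573, -0.008, -1.546]
force: [0.4, -0.5, -0.7]
width: 25.2
```

```bash
python3 -c "
from look import *
go([598,157,193],-88)"
```

```text
t 7.9 pos [596.  152.1 195.6] rot [-90.1  -0.5 -88.6] w 25.2 F [ 0.4 -0.5 -0.7]
shift units [-0.12  0.06  0.05] turn units [ 0.03 -0.12  0.09]
```

Emit:
{"method": "apply_moves", "body": {"commands": [[[-0.12,0.08,0.03,0,-0.1,0],[0,0.03,0,0,0,0],[0,0.02,0,0,0,0]]]}}

```text
clock: 8.15
eef_pos: [597.7, 156.7, 193.4]
tool_rot: [-1.57, -0.007, -1.538]
force: [-0.7, -0.3, 1.5]
width: 24.8
```

```bash
python3 -c "
from look import *
go([598,157,193],-88)"
```

```text
t 8.15 pos [597.7 156.7 193.4] rot [-89.9  -0.4 -88.1] w 24.8 F [-0.7 -0.3  1.5]
shift units [-0.01  0.01  0.01] turn units [-0.01 -0.03  0.08]
```

Emit:
{"method": "apply_moves", "body": {"commands": [[[0,0.07,0,0,0,0],[0,0,0,0,0,0]]]}}

```text
clock: 8.32
eef_pos: [598.1, 156.8, 194.1]
tool_rot: [-1.567, -0.007, -1.538]
force: [0.1, 0.1, -1.4]
width: 25.1
```

Emit:
{"method": "apply_moves", "body": {"commands": [[[0,0.12,0,0,0,0],[0,0.03,0,0,0,0],[0,0.03,0,0,0,0]]]}}

```text
clock: 8.57
eef_pos: [600.0, 157.1, 193.2]
tool_rot: [-1.56, -0.005, -1.538]
force: [-1.2, 0.1, 5.8]
width: 25.0
```

Contact: z stopped at 193 with +5.8 N, where the bar was expected. Release.

Emit:
{"method": "apply_moves", "body": {"commands": [[[0,-0.03,-0.03,-0.1,0,0],[0,0,0,0,0,0],[0,0,0,0,0,0],[0,0,0,0,0,0],[0,0,0,0,0,0],[0,0,0,0,0,0]]], "claw": 60}}

```text
clock: 9.07
eef_pos: [598.0, 155.9, 192.1]
tool_rot: [-1.573, -0.007, -1.539]
force: [0.5, 0.6, 1.2]
width: 60.0
```

```bash
python3 -c "
from look import *
go([598,157,290],-88)"
```

```text
t 9.07 pos [598.  155.9 192.1] rot [-90.1  -0.4 -88.2] w 60.0 F [0.5 0.6 1.2]
shift units [-0.01 -2.45 -0.  ] turn units [ 0.02 -0.03  0.08]
```

Emit:
{"method": "apply_moves", "body": {"commands": [[[0,-0.2,0,0,0,0],[0,-0.4,0,0,0,0],[0,-0.6,0,0,0,0],[0,-0.6,0,0,0,0],[0,-0.5,0,0,0,0],[0.4,-0.1,0,0,0,0],[0.8,0,0,0,0.2,0],[0.8,0,0,0,0.2,0]]]}}

```text
clock: 9.73
eef_pos: [599.4, 85.5, 295.1]
tool_rot: [-1.574, -0.001, -1.559]
force: [0.4, -0.3, -0.5]
width: 60.4
```

Emit:
{"method": "apply_moves", "body": {"commands": [[[0.8,0,0,0,0.2,0],[0.8,0,0,0,0.2,0],[0.8,0,0,0,0.1,0],[0.8,0,0,0,0,0],[0.8,0,0,0,0,0],[0.8,0.1,0,0,0,0],[0.8,0.2,0,0,0,0],[0.6,0.2,0,0,0,0]]]}}

```text
clock: 10.4
eef_pos: [595.4, -174.4, 283.4]
tool_rot: [-1.562, -0.002, -1.603]
force: [0.7, -1.1, -0.5]
width: 59.9
```

```bash
python3 -c "
from look import *
go([601,-205,170],-93)
S,T=cam('side'),cam('top')
a=cv2.resize(S[0][165:265,155:255,::-1],(400,400),interpolation=cv2.INTER_CUBIC);b=cv2.resize(T[0][140:240,130:230,::-1],(400,400),interpolation=cv2.INTER_CUBIC)
cv2.imwrite('pics/b2.png',np.hstack([a,b]))"
```

```text
t 10.4 pos [ 595.4 -174.4  283.4] rot [-89.5  -0.1 -91.8] w 59.9 F [ 0.7 -1.1 -0.5]
shift units [0.75 2.84 0.14] turn units [-0.11  0.24  0.02]
```

View pics/b2.png

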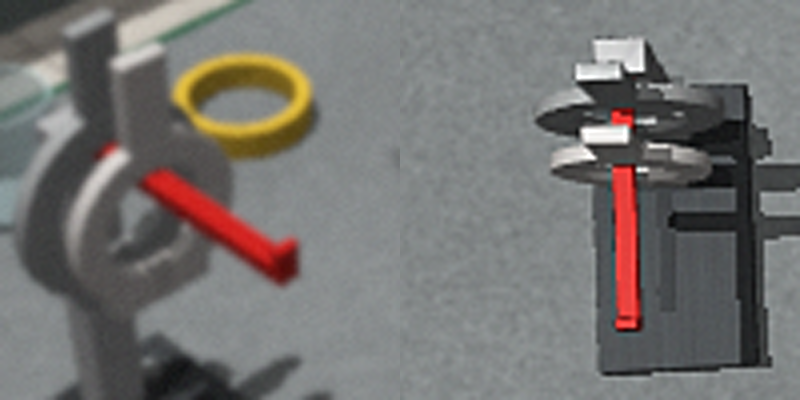

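White hangs upright on the bar in front of the steel ring, tab top at (138,55) in the side crop (view 10). Now the orange.

Emit:
{"method": "apply_moves", "body": {"commands": [[[0.4,0.2,0.14,-0.1,0.2,0],[0.3,0.5,0,0,0,0],[0,0.7,0,0,0,0],[0,0.6,0,0,0,0],[0,0.5,0,0,0,0],[0,0,0,0,0,0]]], "claw": 65}}

```text
clock: 11.0
eef_pos: [601.8, -205.3, 183.9]
tool_rot: [-1.565, -0.002, -1.627]
force: [0.2, 0.3, 0.0]
width: 65.1
```

```bash
python3 -c "
from look import *
go([601,-205,105],-93)"
```

```text
t 11.0 pos [ 601.8 -205.3  183.9] rot [-89.7  -0.1 -93.2] w 65.1 F [0.2 0.3 0. ]
shift units [-0.01  1.97 -0.03] turn units [-0.06 -0.04  0.03]
```

Emit:
{"method": "apply_moves", "body": {"commands": [[[0,0.5,0,-0.06,0,0],[0,0.6,0,0,0,0],[0,0.5,0,0,0,0],[0,0.3,0,0,0,0],[0,0,0,0,0,0]]]}}

```text
clock: 11.42
eef_pos: [607.6, -202.0, 111.9]
tool_rot: [-1.562, -0.002, -1.623]
force: [-0.2, -0.5, -0.3]
width: 65.2
```

```bash
python3 -c "
from look import *
go([601,-205,58],-93)
S=cam('side');cv2.imwrite('pics/c1.png',cv2.resize(S[0][110:210,260:380,::-1],(720,600),interpolation=cv2.INTER_CUBIC))"
```

```text
t 11.42 pos [ 607.6 -202.   111.9] rot [-89.5  -0.1 -93. ] w 65.2 F [-0.2 -0.5 -0.3]
shift units [ 0.08  1.35 -0.17] turn units [-0.1   0.01  0.02]
```

View pics/c1.png

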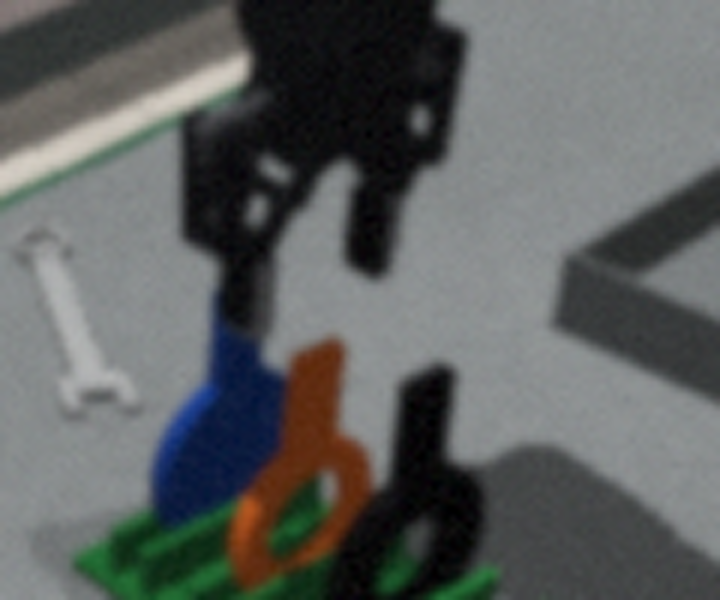

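View 11: tips at (245,335) and (370,272) straddle the orange tab top at (318,345), slightly beyond it as the readout says (x 607). Correct and descend.

Emit:
{"method": "apply_moves", "body": {"commands": [[[0.08,0.2,-0.18,-0.1,0,0],[0,0.4,0,0,0,0],[0,0.3,0,0,0,0],[0,0,0,0,0,0]]], "claw": 58}}

```text
clock: 11.8
eef_pos: [604.7, -206.5, 81.5]
tool_rot: [-1.56, -0.004, -1.622]
force: [-0.2, 0.0, -0.9]
width: 57.7
```

```bash
python3 -c "
from look import *
go([601,-205,57],-93)"
```

```text
t 11.8 pos [ 604.7 -206.5   81.5] rot [-89.4  -0.2 -92.9] w 57.7 F [-0.2  0.  -0.9]
shift units [-0.04  0.61 -0.1 ] turn units [-0.12  0.02  0.05]
```

Emit:
{"method": "apply_moves", "body": {"commands": [[[-0.04,0.2,-0.1,-0.12,0,0],[0,0.3,0,-0.05,0,0],[0,0.2,-0.02,0,0,0]]]}}

```text
clock: 12.05
eef_pos: [602.0, -205.9, 55.0]
tool_rot: [-1.571, -0.006, -1.622]
force: [0.5, -0.4, -0.2]
width: 57.9
```

```bash
python3 -c "
from look import *
go([601,-205,57],-93)"
```

```text
t 12.05 pos [ 602.  -205.9   55. ] rot [-90.   -0.3 -92.9] w 57.9 F [ 0.5 -0.4 -0.2]
shift units [-0.02 -0.05 -0.03] turn units [-0.    0.01  0.07]
```

Emit:
{"method": "apply_moves", "body": {"commands": [[[0,-0.03,0,0,0,0],[0,0,0,0,0,0],[0,0,0,0,0,0],[0,0,0,0,0,0],[0,0,0,0,0,0],[0,0,0,0,0,0]]], "claw": 15}}

```text
clock: 12.55
eef_pos: [601.1, -205.4, 54.7]
tool_rot: [-1.573, -0.005, -1.622]
force: [-0.1, -0.4, -0.8]
width: 25.4
```

```bash
python3 -c "
from look import *
go([601,-205,245],-93)"
```

```text
t 12.55 pos [ 601.1 -205.4   54.7] rot [-90.1  -0.3 -92.9] w 25.4 F [-0.1 -0.4 -0.8]
shift units [ 0.01 -4.76 -0.02] turn units [0.03 0.01 0.06]
```

Emit:
{"method": "apply_moves", "body": {"commands": [[[0,-0.3,0,0,0,0],[0,-0.6,0,0,0,0],[0,-0.7,0,0,0,0],[0,-0.7,0,0,0,0],[0,-0.7,0,0,0,0],[0,-0.6,-0.2,0,0,0],[-0.3,-0.3,-0.5,0,-0.1,0],[-0.5,0,-0.6,0,-0.1,0]]]}}

```text
clock: 13.22
eef_pos: [553.4, -174.6, 223.1]
tool_rot: [-1.567, -0.01, -1.609]
force: [1.2, -0.8, -1.3]
width: 25.2
```

```bash
python3 -c "
from look import *
go([445,153,220],-88)"
```

```text
t 13.22 pos [ 553.4 -174.6  223.1] rot [-89.8  -0.5 -92.2] w 25.2 F [ 1.2 -0.8 -1.3]
shift units [-8.08 -0.01 -3.02] turn units [-0.03 -0.84  0.11]
```

Emit:
{"method": "apply_moves", "body": {"commands": [[[-0.6,-0.05,-0.5,0,-0.1,0],[-0.7,0,-0.5,0,-0.15,0],[-0.7,0,-0.5,0,-0.15,0],[-0.7,0,-0.4,0,-0.15,0],[-0.7,0,-0.3,0,-0.1,0],[-0.7,0,-0.2,0,-0.1,0],[-0.7,0,0,0,0,0],[-0.6,0,0,0,0,0]]]}}

```text
clock: 13.88
eef_pos: [449.5, 46.6, 233.3]
tool_rot: [-1.554, -0.013, -1.55]
force: [1.5, -0.5, -1.0]
width: 25.1
```

```bash
python3 -c "
from look import *
go([445,153,220],-88)"
```

```text
t 13.88 pos [449.5  46.6 233.3] rot [-89.   -0.7 -88.8] w 25.1 F [ 1.5 -0.5 -1. ]
shift units [-2.66  0.3  -0.06] turn units [-0.19 -0.17  0.15]
```

Emit:
{"method": "apply_moves", "body": {"commands": [[[-0.6,0.1,-0.05,-0.19,-0.15,0.15],[-0.6,0.1,-0.05,0,0,0],[-0.5,0.1,0,0,0,0],[-0.4,0,0,0,0,0],[-0.15,0,0,0,0,0],[0,0,0,0,0,0],[0,0,0,0,0,0]]]}}

```text
clock: 14.47
eef_pos: [442.0, 146.8, 228.1]
tool_rot: [-1.561, 0.005, -1.527]
force: [0.5, 0.1, 0.4]
width: 25.0
```

```bash
python3 -c "
from look import *
go([447,153.5,214],-88)
S=cam('side'); h=cv2.cvtColor(S[0],cv2.COLOR_RGB2HSV)
m=((h[...,0]>4)&(h[...,0]<20)&(h[...,1]>150)&(h[...,2]>60)).astype(np.uint8); m[:,:190]=0; m[:,290:]=0; m[:200]=0
cs,hi=cv2.findContours(m,cv2.RETR_CCOMP,cv2.CHAIN_APPROX_NONE)
for i,c in enumerate(cs):
    if cv2.contourArea(c)>60: print(hi[0][i][3],cv2.contourArea(c),cv2.fitEllipse(c))
e=readout.read_state()['eef_pos']
for dz in(-10,-4,2): print(dz,proj(S,e+[0,0,dz]).round(1))
"
```

```text
t 14.47 pos [442.  146.8 228.1] rot [-89.4   0.3 -87.5] w 25.0 F [0.5 0.1 0.4]
shift units [-0.16  0.35  0.13] turn units [-0.12  0.1  -0.06]
-1 1154.0 ((253.18112182617188, 235.51870727539062), (29.263446807861328, 62.50519943237305), 16.456884384155273)
0 322.5 ((253.08811950683594, 239.34100341796875), (13.938867568969727, 29.581642150878906), 34.939231872558594)
-10 [254. 242.]
-4 [254.  239.3]
2 [254.  236.6]
```

The orange bore centre by mask is (253.1,239.3), matching centre = TCP − 4. Align, then thread.

Emit:
{"method": "apply_moves", "body": {"commands": [[[-0.17,0.3,0.1,-0.15,0.05,0],[0,0.06,0,0,0,0],[0,0,0,0,0,0]]]}}

```text
clock: 14.77
eef_pos: [446.9, 149.4, 214.7]
tool_rot: [-1.572, 0.003, -1.538]
force: [0.2, -1.2, -0.6]
width: 25.4
```

```bash
python3 -c "
from look import *
go([556,155,214],-88)"
```

```text
t 14.77 pos [446.9 149.4 214.7] rot [-90.1   0.2 -88.1] w 25.4 F [ 0.2 -1.2 -0.6]
shift units [-0.05  0.01  2.73] turn units [ 0.02 -0.02 -0.04]
```

Emit:
{"method": "apply_moves", "body": {"commands": [[[-0.12,0,0.3,0,0,0],[-0.12,0,0.4,0,0,0],[-0.05,0,0.3,0,0,0]]]}}

```text
clock: 15.02
eef_pos: [484.6, 157.5, 215.3]
tool_rot: [-1.575, 0.0, -1.542]
force: [-0.1, 0.7, -0.1]
width: 25.0
```

```bash
python3 -c "
from look import *
go([556,155,214],-88)"
```

```text
t 15.02 pos [484.6 157.5 215.3] rot [-90.3   0.  -88.4] w 25.0 F [-0.1  0.7 -0.1]
shift units [0.11 0.03 1.78] turn units [ 0.05 -0.07 -0.  ]
```

Emit:
{"method": "apply_moves", "body": {"commands": [[[0.05,0.03,0.3,0.05,0,0],[0.0,0,0.4,0,0,0],[-0.03,0,0.4,0,0,0]]]}}

```text
clock: 15.27
eef_pos: [529.9, 154.3, 215.0]
tool_rot: [-1.571, -0.001, -1.545]
force: [-0.1, 0.3, -0.2]
width: 25.1
```

```bash
python3 -c "
from look import *
go([556,155,214],-88)"
```

```text
t 15.27 pos [529.9 154.3 215. ] rot [-90.   -0.1 -88.5] w 25.1 F [-0.1  0.3 -0.2]
shift units [-0.    0.02  0.65] turn units [ 0.   -0.1   0.02]
```

Emit:
{"method": "apply_moves", "body": {"commands": [[[-0.05,0,0.3,0,-0.1,0],[0,0,0.2,0,0,0],[0,0.2,0,0,0,0],[0,0.2,0,0,0,0],[0,0,0,0,0,0]]]}}

```text
clock: 15.68
eef_pos: [553.8, 150.7, 197.8]
tool_rot: [-1.569, -0.004, -1.543]
force: [0.3, -0.9, 0.4]
width: 25.5
```

```bash
python3 -c "
from look import *
go([556,155,190],-88)"
```

```text
t 15.68 pos [553.8 150.7 197.8] rot [-89.9  -0.2 -88.4] w 25.5 F [ 0.3 -0.9  0.4]
shift units [-0.11  0.19  0.06] turn units [-0.02 -0.09  0.05]
```

Emit:
{"method": "apply_moves", "body": {"commands": [[[-0.12,0.12,0.04,0,-0.05,0],[0,0.08,0,0,0,0],[0,0.08,0,0,0,0],[0,0.05,0,0,0,0]]]}}

```text
clock: 16.02
eef_pos: [554.4, 155.8, 189.8]
tool_rot: [-1.566, -0.004, -1.538]
force: [-3.1, -2.4, 7.6]
width: 24.8
```

Contact at 189.8 (190 expected), with 7.6 N. Release.

Emit:
{"method": "apply_moves", "body": {"commands": [[[0,-0.03,0,-0.05,0,0],[0,0,0,0,0,0],[0,0,0,0,0,0],[0,0,0,0,0,0],[0,0,0,0,0,0],[0,0,0,0,0,0]]], "claw": 60}}

```text
clock: 16.52
eef_pos: [552.9, 157.3, 191.3]
tool_rot: [-1.571, -0.003, -1.536]
force: [-0.9, -0.6, -0.1]
width: 60.1
```

Emit:
{"method": "apply_moves", "body": {"commands": [[[0,-0.2,0,0,0,0],[0,-0.4,0,0,0,0],[0,-0.6,0,0,0,0],[0,-0.6,0,0,0,0],[0,-0.5,0,0,0,0],[0.4,-0.1,0,0,0,0],[0.8,0,0,0,0,0],[0.8,0,0,0,0,0]]]}}

```text
clock: 17.18
eef_pos: [554.8, 85.7, 293.5]
tool_rot: [-1.573, 0.002, -1.52]
force: [0.0, -0.3, -0.8]
width: 59.8
```

Emit:
{"method": "apply_moves", "body": {"commands": [[[0.8,0,0,0,0,0],[0.8,0,0,0,0,0],[0.6,0,0,0,0,0],[0.4,0,0,0,0,0],[0,0,0,0,0,0],[0,0,0,0,0,0],[0,0,0,0,0,0],[0,0,0,0,0,0]]]}}

```text
clock: 17.85
eef_pos: [560.4, -29.9, 297.8]
tool_rot: [-1.568, -0.001, -1.529]
force: [-0.4, 0.5, -0.4]
width: 59.7
```

```bash
python3 -c "
from look import *
go([556,155,190],-88)
S,T=cam('side'),cam('top'); S2=cam('side')
print('motion',np.abs(cv2.GaussianBlur(S[0],(5,5),0)[165:270,150:260].astype(int)-cv2.GaussianBlur(S2[0],(5,5),0)[165:270,150:260]).max())
a=cv2.resize(S[0][165:265,155:255,::-1],(400,400),interpolation=cv2.INTER_CUBIC);b=cv2.resize(T[0][140:240,130:230,::-1],(400,400),interpolation=cv2.INTER_CUBIC)
cv2.imwrite('pics/d1.png',np.hstack([a,b]))"
```

```text
t 17.85 pos [560.4 -29.9 297.8] rot [-89.9  -0.1 -87.6] w 59.7 F [-0.4  0.5 -0.4]
shift units [-4.63  2.69  0.08] turn units [-0.03  0.08  0.01]
motion 6
```

View pics/d1.png

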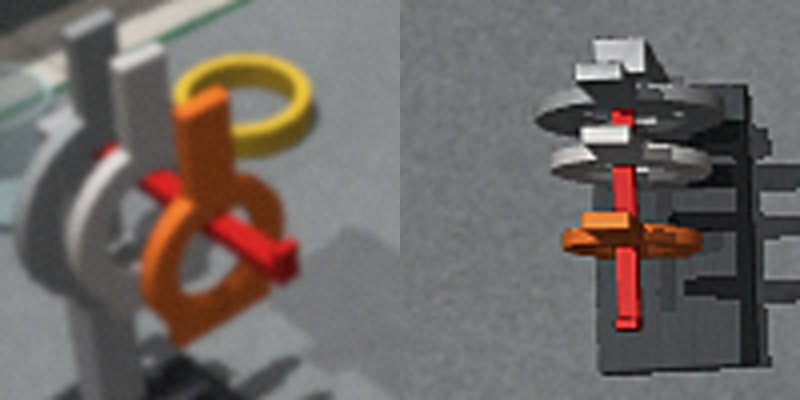

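All three rings hang upright on the bar in the order steel, white, orange, and two frames show no motion. Handing in.

```bash
python3 -c "
from cell import finish_job
print(finish_job())"
```

```text
the job is handed in; nothing more can be done
None
```

I hung the white ring on the hook in front of the steel one, then the orange ring in front of the white, and handed the job in at about 18 s of the 69 s allowed.

**Last checks:**
- The final side and top views show steel, white and orange on the bar in that order, each hanging by its bore. The white and orange tabs are up.
- Two frames taken in a row show no motion beyond image noise.
- The gripper was open and about 185 mm away to the side.
- Both rings touched the bar within about 1 mm of the expected height, at about 6 N for white and 8 N for orange.
- I did not measure the final bore heights or the sideways offsets separately.

**One disagreement:** the cameras put the fingertips about 30 to 40 mm higher than the reported tool position allows, even with the fingers' swing included. I don't know the cause. I set the grasp heights from the camera images. The bore centres of both held rings then matched the heights I expected before I threaded them onto the bar.

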